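Zero the grain mill and set its lever to the second line

ROBOT

A 6-joint arm with a two-finger parallel gripper is mounted at the origin on the work surface. World frame = base frame: x ahead of the robot, y to its left, z up, the work surface at z = 0. Lengths are in m, angles in rad, forces in N, time in s.
With the tool pointing down it reaches from about 0.275 to 1 m from the base axis. Payload 8.4 kg.
Tool frame: the origin (TCP) lies between the finger pads, 19 mm behind the fingertips; this is the grasp point; z points along the fingers, y is the line along which they close (so a half turn about z gives the same grasp; the last joint's range is limited). The gripper opens to 85 mm and grips with 20 to 120 N. Pads are 22 mm wide; open, the fingers measure 114 mm over their backs; the gripper's body (76 mm by 85 mm) begins 54 mm behind the grasp point. The pads swing forward as they close: fully open they stand 13 mm farther back than shut.
Start: joints at [-1.199, 0.353, 1.633, -0, 1.155, -0.002], TCP at [0.228, -0.582, 0.25] pointing down, gripper open.
Joint ranges: [-2.63, 2.63], [-0.92, 2.1], [0.06, 2.66], [-1.3, 4.44], [0, 2.69], [-3.02, 3.02]. Speed limits (rad/s): [2.22, 2.22, 2.79, 3.14, 3.14, 3.14].

INTERFACE

Orientations are given as a unit quaternion [x, y, z, w].
In Python, from workcell import bot, hand, kinematics, get_obs, vision, hand_in gives the robot as it stands. The module is installed in compiled form; this text tells all that it offers. Calls block until the motion is done:
- bot.reach(position, orientation): joint-space move of the TCP to a pose.
- bot.servo_line(position, ori=None, velocity=0.15): straight line of the TCP; ori=None keeps the orientation; velocity is the mean speed in m/s.
- bot.goto_joints(angles): joint-space move.
- hand.move_gripper(opening, strength=None): finger opening in m; strength is the grip in N (None keeps the last); returns when the fingers have stopped.
- bot.dwell(seconds).
- kinematics.solve_ik(position, orientation): joint angles nearest the present ones, or None.
- get_obs(): the state.
- vision.read_camera(name): name is "scene" or "side" or "wrist"; returns a dict with "frame" (400x640x3 uint8, red, green, blue), "intrinsics" (3x3 intrinsics, pixels), "view" (4x4, takes a point from world to camera coordinates). Camera axes: x right, y down, z forward; pixel columns grow to the right and rows downward; lengths in m; the calibration is good to about 2 mm. A picture is of the moment at which its call begins. There is no depth.
A pose or a line that the arm cannot do raises bot.IKError and nothing moves.
- hand_in(): hands the job in; it is judged then, once.
The state is a dict: "time_s": time; "joint_pos": joint angles; "joint_vel": joint speeds; "joint_efforts": joint torques, N m; "position": TCP position; "orientation": TCP orientation; "wrist_force": force on the tool from outside, world axes, zero at the start; "ft_torque": the same for the moment, N m; "gripper_width": finger opening in m; "grip_force": force on a finger pad.
Only numpy, scipy, OpenCV 4.12 (cv2) and the standard library are available. Lean on these libraries where they do the work, as an engineer would, in place of code of your own. Each camera call takes 0.05 s, during which the arm holds its last target. There are 200 camera calls.

TASK

Set the grain mill on the pantry counter: swing its lever round until the bar gently but definitely bears on the stop screw, pause there a moment without forcing it, then swing it back and leave it pointing at the second black line, counted from the stop. Let go of the lever, and leave everything else on the counter where it stands.

Things in the scene. Friction and masses are not known exactly. Their poses are not given: they have to be found in the camera images.
- mill: the grain mill: a cherry-wood box 190 x 190 and 86 high with a round steel hopper (84 wide, from 122 up to 162 above the counter) over its middle. It is fixed to the counter. Origin: middle of the underside; z up is the vertical hinge axis shared by the lever and the scale ring
- lever: the setting lever, a flat steel bar (12 wide, from 106 to 116 above the counter) that swings level round the mill's vertical axis between ring and hopper, on the robot's side of the mill. Origin on the hinge axis at counter height; x points from the hinge along the bar to the knob. It turns stiffly (about 1.3 N at the knob) and stays where it is left
- knob (a point): the lever's upright round wooden knob, 26 across, 50 high (116 to 166 above the counter), 160 out from the hinge axis. The point is on the knob's own axis, 143 above the counter, a good height for the TCP when gripping it from above
- ring: the flat grey metal scale ring under the lever, 260 across, top 96 above the counter; clamped, it does not turn. It has four black radial lines 20 degrees apart and, past the first line, a stop block. Origin on the hinge axis at counter height; x points out along the SECOND line from the stop; the stop and first line lie counter-clockwise (+ about z, from above) of it, the other lines clockwise
- stop (a point): middle of the lever-side face of the steel stop block on the ring (24 x 16, top 130 above the counter), 100 from the hinge axis. A hard round-headed screw, 12 across, sticks out 13 to 29 towards the lever, how far is not reported: the bar meets it 0.60 to 0.80 rad from the second line. It should feel 2 N for 0.2 s (1.3 N at the knob beyond the lever's friction), never 25 N (16 N at the knob)
- measure_cup: bystander: small open steel measuring cup, 68 wide and 45 high, standing low in front of the mill under the lever's path. Loose. Origin: middle of its underside
- spice_jar: bystander: small amber jar, 48 wide and 70 high, standing low in front of the mill under the lever's path. Loose. Origin: middle of its underside
- bowl: bystander: pale green bowl, 140 wide and 65 high. Loose. Origin: middle of its underside
- grain_jar: bystander: closed jar, 90 wide and 150 high. Loose. Origin: middle of its underside
- bean_jar: bystander: closed dark jar, 80 wide and 130 high. Loose. Origin: middle of its underside
- oil: bystander: green oil bottle, 56 wide and 210 high. Loose. Origin: middle of its underside
- candlestick: bystander: turned wooden candlestick, 68 wide and 150 high. Loose. Origin: middle of its underside

How it is judged:
On the way:
1. the lever's bar bears on the stop screw with at least 2 N for 0.2 s (contact force between lever and ring above 2 N), for 0.2 s.
At the end, for the whole second after the job is handed in: the lever is at rest within 0.07 rad (4 degrees) of the second line, and every bystander stands upright within 30 mm of where it began (angle between the x axis of lever and the x axis of ring, either way round below 0.07 rad and angular speed of lever below 0.05 rad/s and distance of each of measure_cup, spice_jar, bowl, grain_jar, bean_jar, oil, candlestick from where it was at the start of the episode below 0.03 m and angle between each of measure_cup, spice_jar, bowl, grain_jar, bean_jar, oil, candlestick's own z axis and vertical below 0.2 rad); the robot touches nothing.
It fails at once if the stop screw is forced: more than 25 N between bar and screw (contact force between lever and ring above 25 N).
It fails at once if a bystander is knocked over or pushed 30 mm away (distance of any of measure_cup, spice_jar, bowl, grain_jar, bean_jar, oil, candlestick from where it was at the start of the episode above 0.03 m or angle between any of measure_cup, spice_jar, bowl, grain_jar, bean_jar, oil, candlestick's own z axis and vertical above 0.5 rad).
It also fails if it takes over 54 s, if anything falls off the work surface, if the arm or the gripper's body presses on something with over 40 N, if the wrist force passes 120 N, or if a joint passes its speed limit or range.

## Working session

There is one attempt and no reset: what is moved stays moved. The work goes in short steps, each a Python script; the robot and the scene stay as the last script left them, time stands still between calls to the robot, and variables do not carry over. Pictures are saved under pics/ and viewed, at most 10 in all, crops included, and the job is handed in when it is done.

```bash
mkdir -p pics; python3 - <<'E'
from workcell import *
import cv2,numpy as np,pickle
d={}
for n in("scene","side","wrist"):
    r=vision.read_camera(n); d[n]=r
    cv2.imwrite(f"pics/{n}0.png",r["frame"][:,:,::-1]); print(n,r["intrinsics"].tolist(),np.round(r["view"],3).tolist())
pickle.dump(d,open("d0.pkl","wb"))
o=get_obs();print(o["time_s"],o["orientation"],o["wrist_force"])
E
```

```text
scene [[389.01229237085596, 0.0, 325.4808133356617], [0.0, 389.01229237085596, 202.5198053043416], [0.0, 0.0, 1.0]] [[0.878, 0.478, -0.009, -0.502], [0.387, -0.721, -0.576, -0.157], [-0.282, 0.502, -0.818, 1.638], [0.0, 0.0, 0.0, 1.0]]
side [[434.4912157883377, 0.0, 316.980158425659], [0.0, 434.4912157883377, 195.16494853441725], [0.0, 0.0, 1.0]] [[-0.954, -0.298, -0.012, 0.521], [-0.158, 0.541, -0.826, 0.173], [0.253, -0.787, -0.563, 1.216], [0.0, 0.0, 0.0, 1.0]]
wrist [[346.6488425306315, 0.0, 323.73081474141], [0.0, 346.6488425306315, 203.78946356503593], [0.0, 0.0, 1.0]] [[0.365, -0.931, -0.002, -0.625], [-0.884, -0.348, 0.311, -0.04], [-0.291, -0.112, -0.95, 0.381], [0.0, 0.0, 0.0, 1.0]]
0.15 [ 9.82585962e-01  1.85807727e-01 -1.07483801e-04 -5.51789772e-04] [ 0.8017993   0.01583874 -0.06915151]
```

View pics/scene0.png

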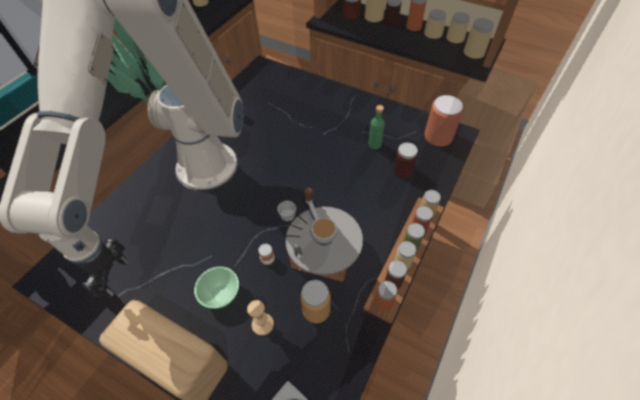

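View pics/side0.png

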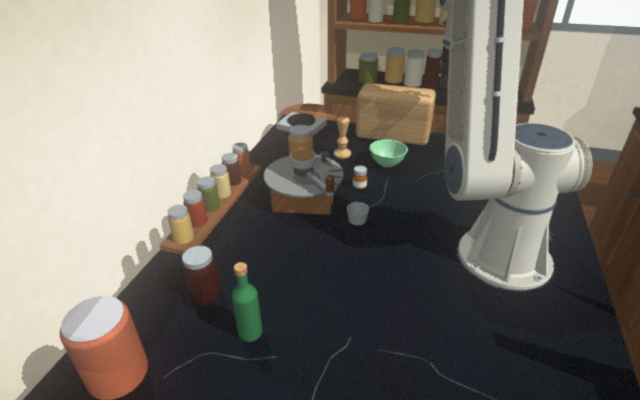

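Scene shows the mill at about (324,240), with the knob at (308,193), the ring lines near (295,235) and the stop near (298,252). Side shows the ring at (304,175) and the knob at about (330,183). Next I'll enlarge both.

```bash
python3 - <<'E'
import cv2,pickle,numpy as np
d=pickle.load(open("d0.pkl","rb"))
a=d["scene"]["frame"][180:280,260:380,::-1]; b=d["side"]["frame"][120:220,250:380,::-1]
cv2.imwrite("pics/c1.png",np.vstack([cv2.resize(a,(600,500),interpolation=2)]))
r=d["scene"];K,V=r["intrinsics"],r["view"]
def bp(r,u,v,z):
    K,V=r["intrinsics"],r["view"];R,t=V[:3,:3],V[:3,3];c=-R.T@t
    q=R.T@np.linalg.solve(K,[u,v,1]);return c+q*(z-c[2])/q[2]
print(bp(d["scene"],324,240,.096),bp(d["side"],304,175,.096),bp(d["scene"],308,189,.166),bp(d["side"],330,176,.166))
E
```

```text
[ 0.63691213 -0.1285032   0.096     ] [ 0.62374258 -0.11055988  0.096     ] [ 0.51021219 -0.01122769  0.166     ] [ 0.51046059 -0.01933583  0.166     ]
```

View pics/c1.png

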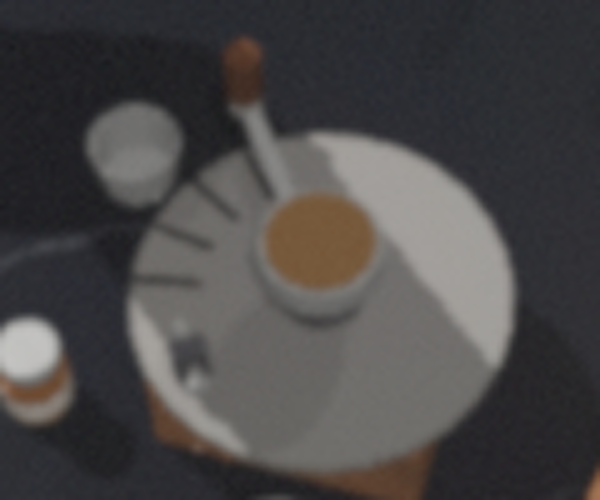

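The crop shows the ring centre at about scene px (324.4,240.2). The four lines and the stop (298,251) are clear, and the lever sits next to the fourth line. Next I'll look from the wrist camera at two places.

```bash
python3 - <<'E'
from workcell import *
import cv2,numpy as np,pickle
from scipy.spatial.transform import Rotation as R
d=pickle.load(open("d0.pkl","rb"))
def down(yaw): return (R.from_euler('z',yaw)*R.from_euler('x',np.pi)).as_quat()
for i,p in enumerate([(.56,-.14,.36),(.56,-.06,.36)]):
    bot.reach(p,down(np.pi)); r=vision.read_camera("wrist"); d["w%d"%i]=r
    cv2.imwrite(f"pics/w{i}.png",r["frame"][:,:,::-1]); o=get_obs(); print(o["time_s"],o["joint_pos"],o["wrist_force"])
pickle.dump(d,open("d0.pkl","wb"))
E
```

```text
2.225 [-2.48693970e-01  1.92529712e-01  1.60436635e+00 -1.87630429e-04
  1.34502696e+00 -1.81792856e+00] [-0.12030204 -0.19988617 -0.37043811]
2.6917 [-1.09720474e-01  1.68793554e-01  1.63285641e+00 -5.14575218e-04
  1.33987955e+00 -1.68045992e+00] [ 0.87327642 -1.19686005 -0.68380848]
```

View pics/w0.png

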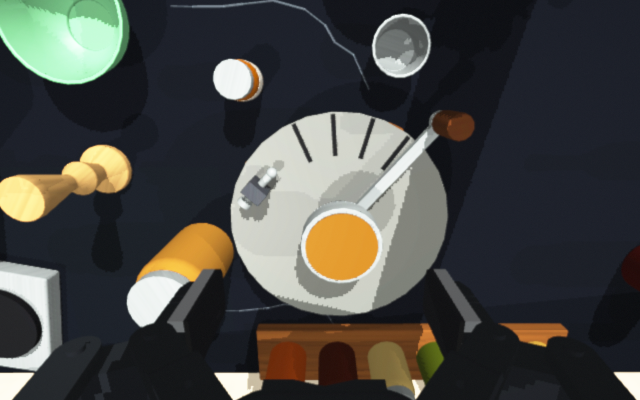

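View pics/w1.png

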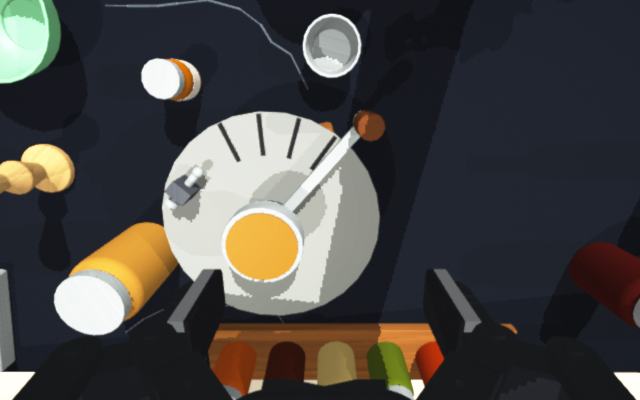

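w0 shows the lines, left to right: 1 (293,125)-(311,162), 2 (333,114)-(336,156), 3 (374,118)-(360,158), 4 (408,138)-(384,166). The stop screw is at the left, (268,178), and the hopper rim centre is at (341.5,243). w1 is the same view shifted, with the hopper at (262.5,243) and the knob near (369,126). I'll enlarge the knob and ring.

```bash
python3 - <<'E'
import cv2,pickle,numpy as np
d=pickle.load(open("d0.pkl","rb"))
a=d["w0"]["frame"][100:220,225:385,::-1]; 
k0=d["w0"]["frame"][95:155,415:495,::-1];k1=d["w1"]["frame"][95:155,335:415,::-1]
f=lambda x,s:cv2.resize(x,None,fx=s,fy=s,interpolation=2)
cv2.imwrite("pics/c2.png",f(a,5))
cv2.imwrite("pics/c3.png",np.vstack([np.hstack([f(k0,5),f(k1,5)])]))
E
```

```text
(no output)
```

View pics/c2.png

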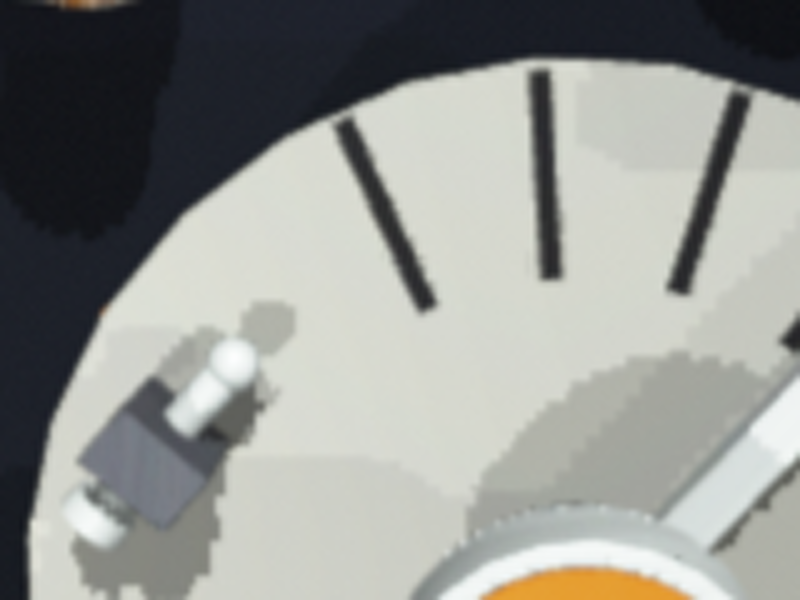

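View pics/c3.png

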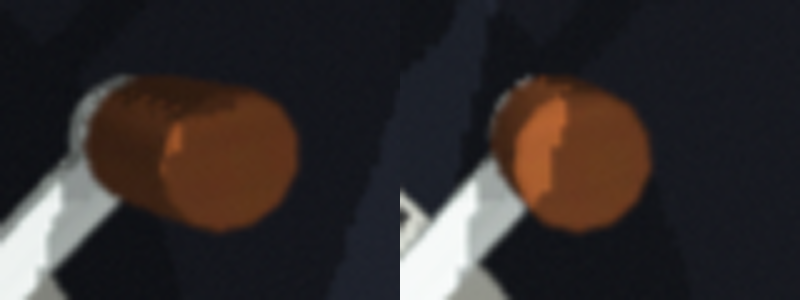

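Read from the crops (w0 pixels):
- Line 1: (293.8,124)-(310.4,161.6)
- Line 2: (332.8,114)-(335.4,155.6)
- Line 3: (373.2,118.6)-(360.8,158.4)
- Screw head: (271.6,172.6)
- Knob top centre: w0 (461,127), w1 (371.7,127.2)

```bash
cat > h.py <<'E'
import numpy as np,cv2
from scipy.spatial.transform import Rotation as R
def down(yaw): return (R.from_euler('z',yaw)*R.from_euler('x',np.pi)).as_quat()
def bp(r,u,v,z):
    K,V=r["intrinsics"],r["view"];Q,t=V[:3,:3],V[:3,3];c=-Q.T@t
    q=Q.T@np.linalg.solve(K,[u,v,1]);return c+q*(z-c[2])/q[2]
def tri(a,pa,b,pb):
    X=cv2.triangulatePoints(a["intrinsics"]@a["view"][:3],b["intrinsics"]@b["view"][:3],np.array(pa,float),np.array(pb,float))
    return (X[:3]/X[3]).ravel()
E
python3 - <<'E'
from h import *
import pickle
d=pickle.load(open("d0.pkl","rb"));a,b=d["w0"],d["w1"]
H=tri(a,(341.5,243),b,(262.5,243));Kn=tri(a,(461,127),b,(371.7,127.2))
print("hopper",H,"knob",Kn,"L2out",tri(a,(332.8,114),b,(258.5,114.3)))
print("hop z",bp(a,341.5,243,.162),bp(b,262.5,243,.162),"knob",bp(a,461,127,.166),bp(b,371.7,127.2,.166),bp(d["scene"],308.3,189.3,.166))
P=[[bp(a,*q,.096)[:2] for q in l] for l in [((293.8,124),(310.4,161.6)),((332.8,114),(335.4,155.6)),((373.2,118.6),(360.8,158.4))]]
A=[];B=[]
for p,q in P:
    u=(p-q)/np.linalg.norm(p-q);n=np.array([-u[1],u[0]]);A.append(n);B.append(n@p);print("line ang",np.degrees(np.arctan2(u[1],u[0])),p,q)
c=np.linalg.lstsq(np.array(A),np.array(B),rcond=None)[0];print("axis from lines",c)
for C in (c,H[:2],bp(a,341.5,243,.162)[:2]):
  print([np.degrees(np.arctan2(*(p-C)[::-1])).round(1) for p,q in P],"knob",np.degrees(np.arctan2(*(Kn[:2]-C)[::-1])),np.linalg.norm(Kn[:2]-C))
s=bp(a,271.6,172.6,.111)[:2]-c;print("screw",np.degrees(np.arctan2(s[1],s[0])),np.linalg.norm(s))
E
```

```text
hopper [ 0.62959872 -0.12311769  0.15792489] knob [ 0.51230602 -0.01690507  0.163855  ] L2out [ 0.5051795  -0.1312944   0.09513858]
hop z [ 0.62759242 -0.12334724  0.162     ] [ 0.62788699 -0.12234219  0.162     ] knob [ 0.51201327 -0.01774913  0.166     ] [ 0.51217807 -0.01719346  0.166     ] [ 0.51178713 -0.01186673  0.166     ]
line ang -157.08159109352846 [ 0.5153855  -0.17392975] [ 0.55703886 -0.1563189 ]
line ang -175.93165562330802 [ 0.50483276 -0.13132077] [ 0.55024917 -0.1280905 ]
line ang 164.5034979698862 [ 0.50975608 -0.08728027] [ 0.55347078 -0.09940056]
axis from lines [ 0.63690578 -0.12232137]
[np.float64(-157.0), np.float64(-176.1), np.float64(164.6)] knob 139.76746491608895 0.16321059000267094
[np.float64(-156.0), np.float64(-176.2), np.float64(163.4)] knob 137.83806695611324 0.1582362035090943
[np.float64(-155.7), np.float64(-176.3), np.float64(163.0)] knob 137.2841851411014 0.156910455211317
screw -132.8330915224319 0.10391838108205087
```

```bash
cat >> h.py <<'E'
from workcell import *
C=np.array([.6315,-.1227]);RK=.160;Z=.143
def pose(th,z=Z): # th degrees
    t=np.radians(th);return [*(C+RK*np.array([np.cos(t),np.sin(t)])),z],down(t-np.pi)
def go(th,v=.1): p,o=pose(th);bot.servo_line(p,ori=o,velocity=v)
def ft(th,n=4):
    t=np.radians(th);f=[]
    for _ in range(n): f.append(get_obs()["wrist_force"]);bot.dwell(.01)
    f=np.mean(f,0);return f[:2]@[-np.sin(t),np.cos(t)],f[:2]@[np.cos(t),np.sin(t)],f[2]
E
python3 - <<'E'
from h import *
th=138.2
p,o=pose(th,.25);hand.move_gripper(.06,20);bot.reach(p,o);print(get_obs()["time_s"],get_obs()["joint_pos"].round(2),ft(th))
bot.servo_line(pose(th)[0]);print(ft(th));hand.move_gripper(.0,25)
s=get_obs();print(s["time_s"],s["gripper_width"],s["grip_force"],ft(th))
for t in (141,145,149): go(t);print(t,np.round(ft(t),2),get_obs()["time_s"])
E
```

```text
6.3583 [-0.03  0.18  1.87 -0.    1.09  2.27] (np.float64(-0.08967869582145718), np.float64(0.08669193532612268), np.float64(0.4782216639345223))
(np.float64(-0.3833486162425873), np.float64(0.3643671333664071), np.float64(0.3883616536544475))
7.6917 0.025253692028717637 25.02044141292572 (np.float64(0.6131405831467156), np.float64(0.8435409713590333), np.float64(6.685427644738288))
141 [1.09 1.01 6.  ] 8.0083
145 [0.94 1.54 7.08] 8.3
149 [0.87 1.87 6.72] 8.5917
```

```bash
python3 - <<'E'
from h import *
for t in range(153,206,4): go(t);print(t,np.round(ft(t,2),2))
t=205
print(get_obs()["time_s"])
b=[]
while t<209:
    t+=.3;go(t,.03);b.append(ft(t,3)[0]);print(round(t,1),np.round(b[-1],2),end=' ')
print(get_obs()["time_s"],get_obs()["joint_pos"].round(2))
r=vision.read_camera("scene");cv2.imwrite("pics/s2.png",cv2.resize(r["frame"][180:280,260:380,::-1],(600,500),interpolation=2))
E
```

```text
153 [0.93 2.69 7.72]
157 [0.19 2.45 7.6 ]
161 [0.41 2.68 7.85]
165 [0.48 1.94 7.72]
169 [0.49 1.63 7.93]
173 [0.13 2.15 8.12]
177 [0.14 2.93 7.91]
181 [-0.02  2.88  7.85]
185 [-0.4   2.62  7.87]
189 [0.33 2.43 7.08]
193 [-0.29  3.5   8.58]
197 [-0.57  2.99  7.97]
201 [0.72 2.84 8.84]
205 [-0.11  2.81  8.08]
12.4417
205.3 0.03 205.6 -0.75 205.9 -1.19 206.2 -1.05 206.5 -0.65 206.8 -1.3 207.1 -0.88 207.4 -0.9 207.7 -0.89 208.0 -0.65 208.3 -0.34 208.6 -0.69 208.9 -0.94 209.2 -0.81 16.2917 [-0.39  0.34  1.93 -0.    0.87  0.67]
```

View pics/s2.png

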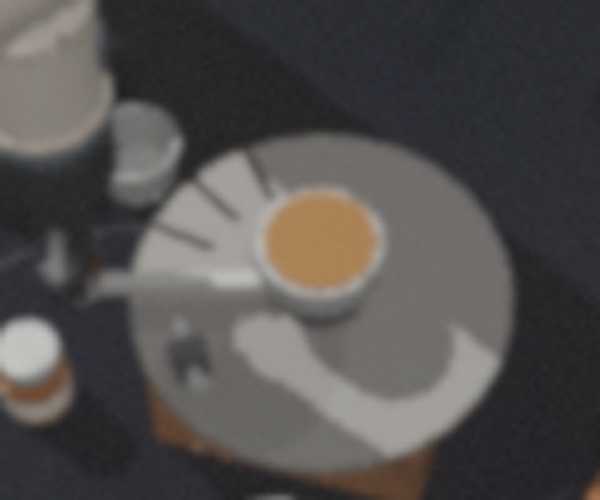

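The lever follows, and it is now over line 1. Next I'll creep onto the stop.

```bash
python3 - <<'E'
from h import *
t=213.;go(t,.05)
while t<232:
    t+=.25;go(t,.03);f=ft(t,3)[0];print(round(t,2),np.round(f,2),end=' | ')
    if abs(f+.8)>2.5: break
print(get_obs()["time_s"],ft(t,6))
E
```

```text
213.25 -0.68 | 213.5 -1.12 | 213.75 -0.56 | 214.0 -1.12 | 214.25 -0.95 | 214.5 -1.36 | 214.75 -1.36 | 215.0 -0.54 | 215.25 -1.54 | 215.5 -0.93 | 215.75 -1.59 | 216.0 -0.88 | 216.25 -1.24 | 216.5 -1.32 | 216.75 -0.99 | 217.0 -1.32 | 217.25 -1.61 | 217.5 -1.16 | 217.75 -0.83 | 218.0 -0.97 | 218.25 -1.31 | 218.5 -1.07 | 218.75 -1.47 | 219.0 -1.34 | 219.25 -1.06 | 219.5 -1.53 | 219.75 -0.94 | 220.0 -0.9 | 220.25 -1.04 | 220.5 -1.33 | 220.75 -1.38 | 221.0 -1.35 | 221.25 -1.54 | 221.5 -1.75 | 221.75 -1.24 | 222.0 -1.92 | 222.25 -3.84 | 26.875 (np.float64(-3.6693401682932407), np.float64(2.505586499519861), np.float64(9.758087655316574))
```

Contact came at about 222.1°, 38.3° (0.67 rad) from the second line, as expected. I'll press to about 6 N over friction, hold, then return to the second line (183.8°).

```bash
python3 - <<'E'
from h import *
t=222.25
while t<224:
    t+=.15;go(t,.02);f=ft(t,4)[0];print(round(t,2),np.round(f,2),end=' | ')
    if f<-6.5: break
bot.dwell(.5);print("hold",np.round(ft(t,6),2))
for a in np.linspace(t,183.8,12)[1:]: go(a)
bot.dwell(.2);print(get_obs()["time_s"],ft(183.8))
E
```

```text
222.4 -4.7 | 222.55 -5.81 | 222.7 -6.86 | hold [-7.72  2.18 12.56]
31.275 (np.float64(-1.48958348609269), np.float64(2.369124915428367), np.float64(9.681519325254754))
```

```bash
python3 - <<'E'
from h import *
import pickle
hand.move_gripper(.06);p,o=pose(183.8,.26);bot.servo_line(p)
bot.reach((.56,-.14,.36),down(np.pi));r=vision.read_camera("wrist");pickle.dump(r,open("d1.pkl","wb"))
cv2.imwrite("pics/w3.png",cv2.resize(r["frame"][20:260,200:460,::-1],None,fx=2.5,fy=2.5,interpolation=2)[:600]);print(get_obs()["time_s"])
E
```

```text
35.2917
```

View pics/w3.png

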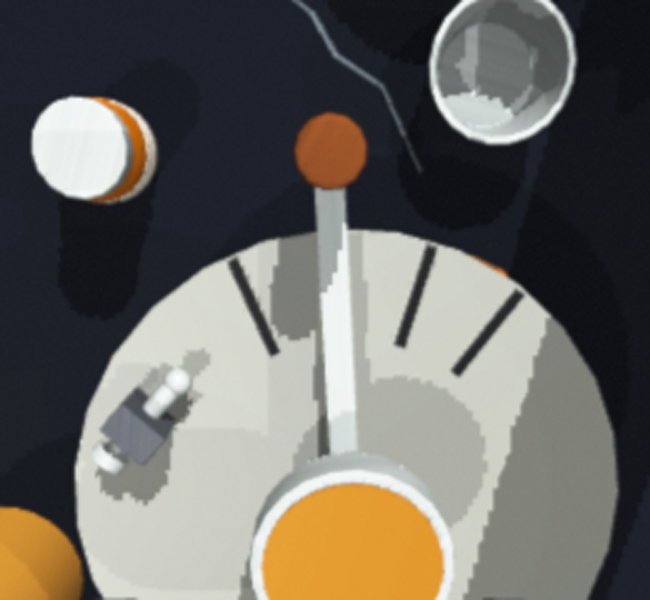

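The lever covers line 2. The bar's centreline runs from crop (332,230) to (344,440), and the knob top is at (331,150). The cup and jar are undisturbed. I'll check the angle, then hand in.

```bash
python3 - <<'E'
from h import *
import pickle
r=pickle.load(open("d1.pkl","rb"));g=lambda u,v,z:bp(r,u/2.5+200,v/2.5+20,z)[:2]
ang=lambda v:np.degrees(np.arctan2(v[1],v[0]))%360
p,q=g(332,230,.116),g(344,440,.116);k=g(331,150,.166)
a=[ang(p-q),ang(k-C),ang(p-C)];print("bar",a)
if all(abs(x-183.8)<2 for x in a): print(hand_in(),get_obs()["time_s"])
E
```

```text
bar [np.float64(183.81257215125277), np.float64(183.73025343486054), np.float64(183.76668591904772)]
the job is handed in; nothing more can be done
the job is handed in; nothing more can be done
```

The lever pressed the stop screw with about 6 N beyond friction at the knob for at least 0.5 s. It now points at the second line (measured within 0.1° of my estimate) and is released; I handed the job in at about 35 s, but no verdict was returned. The cup and spice jar looked undisturbed in the last picture; I did not re-check the other bystanders.

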